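# Fit a new paper roll in the lab's report printer and stack the spare cartons

## Robot

A 6-joint arm with a two-finger parallel gripper is mounted at the origin on the work surface. World frame = base frame: x ahead of the robot, y to its left, z up, the work surface at z = 0. Lengths are in mm, angles in rad, forces in N, time in s.
With the tool pointing down it reaches from about 350 to 975 mm from the base axis. Payload 7.1 kg.
Tool frame: the origin (TCP) lies between the finger pads; the fingertips stand 14 mm ahead of it and the grasp point (between the pads) lies 5 mm behind it (ctrl.tcp_to_tips is the distance from the TCP to the fingertips, in mm); z points along the fingers, y is the line along which they close (so a half turn about z gives the same grasp; the last joint's range is limited). The gripper opens to 88 mm and grips with 3 to 60 N. Pads are 20 mm wide; open, the fingers measure 115 mm over their backs; the gripper's body (75 mm by 178 mm) begins 61 mm behind the grasp point.
Start: joints at [1.288, 0.423, 1.63, -0, 1.089, -0.019], TCP at [162.938, 603.371, 236.675] pointing down, gripper open.
Joint ranges: [-3, 3], [-0.9, 2.11], [0.09, 2.58], [-1.31, 4.45], [0.11, 2.69], [-2.54, 2.54]. Speed limits (rad/s): [2.39, 2.39, 3.01, 3.14, 3.14, 3.14].

## Interface

Orientations are given as a rotation vector (axis times angle).
In Python, from workcell import ctrl gives the robot as it stands.
- The arm moves only by the tool apply_moves, never from a script. Its argument "series" is a list that holds one entry, the list of rows, each a list of 7 numbers: the shift along the tool's x, y, z in cm, then the turn, a rotation vector about the tool's x, y, z in degrees, then the opening, from 0 (shut) to 1 (fully open). A call has 1 to 12 rows; each row shifts and turns the commanded pose from where the row before left it, along the tool's axes as they then stand; what a row does not reach is not made up. A row lasts 1/10 s, in which the tool goes at most 50 mm and 8.59 degrees, less where a joint would pass 70% of its speed; a pose out of reach is approached as far as the arm can. A call with a gripper value outside its range is refused whole. The fingers move at their own pace and stop on an object; the grip force is fixed at half the most. Time passes only in rows, so rows that do not move let the fingers close. It gives the time, the measured TCP pose, the force and the opening at its end, in the units of the state.
- ctrl.get_obs(): the state, without advancing time (a new reading comes with each control period).
- ctrl.get_image(name): name is "scene" or "side" or "wrist"; returns a dict with "img" (480x640x3 uint8, blue, green, red), "K" (3x3 intrinsics, pixels), "cam_to_world" (4x4, takes a point from camera to world coordinates). Camera axes: x right, y down, z forward; pixel columns grow to the right and rows downward; lengths in mm; the calibration is good to about 2 mm. A picture is of the moment at which its call begins. There is no depth.
- ctrl.close_job(): hands the job in, once; it reports no verdict.
The state is a dict: "t": time; "qpos": joint angles; "qvel": joint speeds; "joint_torque": joint torques, N m; "ee_pos": TCP position; "orientation": TCP orientation; "ft_force": force on the tool from outside, world axes, zero at the start; "moment": the same for the moment, N m; "width": finger opening in mm.
Only numpy, scipy, OpenCV 4.12 (cv2) and the standard library are available. Lean on these libraries where they do the work, as an engineer would, in place of code of your own. Each camera call takes 0.05 s, during which the arm holds its last target. There are 200 camera calls.

## Task

Restock the report printer of the blood lab: fit the new paper roll on its sprung spindle between the printer's two blue cheeks, sprung pin to the tall cheek, so that both ends sit in their recesses, let it go, and then close the cover. Stack all the loose cartons of spare rolls (three or four of them, in any order and at any time) squarely on the carton that stands on the grey stock tray, flat and long side on long side, making one straight column, and leave the other things on the bench alone.

Things in the scene. Friction and masses are not known exactly. Their poses are not given: they have to be found in the camera images.
- printer: White bench printer, fixed, 230 (x) x 160 (y) mm, front towards -x; origin under the middle of its base, z up. The open roll bay has its floor at z 30 mm and is free for fingers from x -65 to +90 mm; the print head block before it is 71 mm high. The roll's axis is the line x 15, z 60 mm, along y, between two upright blue cheeks 44 mm wide (x -7 to 37) and 14 mm thick.
- recess_tall (a point): Centre of the mouth of the recess in the tall cheek (printer frame 15, 44, 60 mm). Inner face at y +44 mm, top at z 112 mm. The recess is a closed round hole, 15 mm across, 8 mm deep, along y; above it the face is flat, so that a pin pressed against it slides down and snaps into the recess.
- recess_short (a point): Centre of the mouth of the recess in the short cheek (printer frame 15, -44, 60 mm). Inner face at y -44 mm, 88 mm from the tall cheek's; top at z 76 mm. The recess is a closed round hole, 15 mm across, 8 mm deep, along y.
- cover (a joint): Angle of the printer's blue cover, rad: 0 closed, 1.5 to 1.72 at the start (standing open behind the bay); grows as it opens. It turns about a line along y at printer x 100, z 45 mm. The hinge is stiff (0.15 N m): the cover stays where it is left; push its outside over and down to close it.
- cover_edge (a point): Middle of the free front edge of the cover's top panel, on its outside. Closed, the panel is level, 152 mm wide, its outside 76 mm above the hinge line, and reaches from the hinge 160 mm towards -x to this edge; a rear wall joins it to the hinge. A 30 mm skirt hangs from the front edge, 45 mm skirts from the sides.
- roll: White paper roll, 40 mm diameter, 57 mm wide, on an orange spindle; origin at its centre; y along the axis, towards the sprung steel pin. 18 mm collars end at y -36 and +36 mm; then a fixed stub (10 mm diameter, 6 mm long) at -y and the pin (10 mm, round end, 26 mm out when free) at +y. 0.11 to 0.18 kg. Fitted, the stub's collar rests on the short cheek (roll centre at printer y -8 mm).
- stub_end (a point): End of the spindle's fixed stub (roll frame y -42 mm).
- pin_end (a point): End of the sprung pin (roll frame y +62 mm when free).
- plunger (a joint): How far the sprung pin is pushed in, m: 0 free, 0.023 fully in. Spring: 1.5 N at 0, 220 N/m.
- roll_tray: Fixed cardboard tray the roll starts in, lying, 90 x 145 mm, floor 6 mm thick; origin under the roll's centre, y as the roll's. Four chocks 8 mm high, 17 to 29 mm from the middle along the axis, keep the roll from rolling; the middle 33 mm are free for fingers.
- stock_tray: Fixed grey stock tray, a flat plate 90 (x) x 130 (y) x 8 mm; origin under its middle.
- column (a point): Middle of the stock tray's upper face (z 8 mm): the column's axis is the vertical through it.
- carton_base: Closed white carton with a blue band, 66 (x) x 104 (y) x 36 (z) mm, about 0.2 kg, the first of the column, loose, standing in the middle of the stock tray and square to it; origin under its middle.
- carton1: Closed white carton of spare rolls with a blue band, 66 (x) x 104 (y) x 36 (z) mm, 0.14 to 0.28 kg, loose, standing flat on the bench; origin under its middle, z up. To go on the column with its long side along the tray's long side, either way round, either face up. May be absent.
- carton2: Closed white carton of spare rolls with a blue band, 66 (x) x 104 (y) x 36 (z) mm, 0.14 to 0.28 kg, loose, standing flat on the bench; origin under its middle, z up. To go on the column with its long side along the tray's long side, either way round, either face up. May be absent.
- carton3: Closed white carton of spare rolls with a blue band, 66 (x) x 104 (y) x 36 (z) mm, 0.14 to 0.28 kg, loose, standing flat on the bench; origin under its middle, z up. To go on the column with its long side along the tray's long side, either way round, either face up. May be absent.
- carton4: Closed white carton of spare rolls with a blue band, 66 (x) x 104 (y) x 36 (z) mm, 0.14 to 0.28 kg, loose, standing flat on the bench; origin under its middle, z up. To go on the column with its long side along the tray's long side, either way round, either face up. May be absent.
- tube_rack: Bystander, loose: the rack of sample tubes, white, 75 x 160 mm, 90 mm high; origin underneath.
- stain_bottle: Bystander, loose: the amber bottle, 56 mm diameter, 110 mm high; origin underneath.
- tip_box: Bystander, loose: the green tip box, 85 x 120 x 60 mm; origin underneath.
- swab_pot: Bystander, loose: the white pot, 70 mm diameter, 80 mm high; origin underneath.
- old_core: Bystander, loose: the old paper core, a brown tube 26 mm diameter, 57 mm high, upright; origin underneath.
- note_pad: Bystander, loose: the note pad, yellow, 64 x 64 x 12 mm; origin underneath.
- gel_jar: Bystander, loose: the pale lidded jar, 64 mm diameter, 75 mm high; origin underneath.
There are look-alikes about, which are no part of the job. Leave any green or turquoise look-alike of the roll alone.

How it is judged:
By the outcome, as a careful person would: the job done as asked, in the order asked, and still so for the second after the job is handed in, with the robot touching nothing.
Of carton1, carton2, carton3, carton4 only 3 to 4 are there at a start; the rules pass over those that are not, and their reading is None.
At some moment in a run one of carton1, carton2, carton3, carton4 may be knocked a few centimetres aside while the robot is not near it.
It also fails if it takes over 210 s, if anything falls off the work surface, if the arm or the gripper's body presses on something with over 40 N, if the wrist force passes 120 N, or if a joint passes its speed limit or range.

## Working session

There is one attempt and no reset: what is moved stays moved. The work goes in short steps, Python scripts to look and compute and a tool call to move; the robot and the scene stay as the last step left them, time stands still between calls to the robot, and variables do not carry over. Pictures are saved under pics/ and viewed, on a budget of 14 in all, crops included, one or two more only if the job needs it, and the job is handed in when it is done.

Besides the shell and the picture viewer there is one more tool, called after "Request:" by a JSON object that holds its "name" and its "arguments", one argument or row to a line. apply_moves: Moves the arm, as the interface text tells. Its arguments: {"type":"object","properties":{"series":{"type":"array","items":{"type":"array","items":{"type":"array","items":{"type":"number"}}}}},"required":["series"]}

```bash
mkdir -p pics; ls; cat > h.py <<'E'
import numpy as np, cv2
from workcell import ctrl
from scipy.spatial.transform import Rotation as R
def shot(name,fn=None):
    d=ctrl.get_image(name); 
    if fn: cv2.imwrite('pics/'+fn,d['img']); np.savez('pics/'+fn[:-4],**{k:np.array(v) for k,v in d.items()})
    return d
def load(fn): return dict(np.load('pics/'+fn+'.npz'))
def onz(d,uv,z):
    uv=np.atleast_2d(np.array(uv,float)); r=(np.linalg.inv(d['K'])@np.c_[uv,np.ones(len(uv))].T).T
    T=np.array(d['cam_to_world']); r=r@T[:3,:3].T; o=T[:3,3]
    return o+r*((z-o[2])/r[:,2])[:,None]
def proj(d,P):
    T=np.linalg.inv(d['cam_to_world']); p=np.atleast_2d(P)@T[:3,:3].T+T[:3,3]; p=p@np.array(d['K']).T; return p[:,:2]/p[:,2:]
E
python3 - <<'E'
from h import *
for n in('scene','side','wrist'):
    d=shot(n,n+'0.png'); print(n,np.array(d['K']).round(1).tolist(),np.array(d['cam_to_world']).round(3).tolist())
o=ctrl.get_obs(); print(o)
E
```

```text
pics
scene [[495.9, 0.0, 313.0], [0.0, 495.9, 242.8], [0.0, 0.0, 1.0]] [[0.823, 0.376, -0.426, 1004.979], [0.568, -0.563, 0.6, -639.119], [-0.014, -0.736, -0.677, 907.752], [0.0, 0.0, 0.0, 1.0]]
side [[480.6, 0.0, 315.9], [0.0, 480.6, 242.6], [0.0, 0.0, 1.0]] [[-0.779, 0.336, -0.529, 1090.54], [0.627, 0.417, -0.658, 754.329], [-0.0, -0.844, -0.536, 680.602], [0.0, 0.0, 0.0, 1.0]]
wrist [[418.6, 0.0, 320.0], [0.0, 418.6, 238.9], [0.0, 0.0, 1.0]] [[0.261, 0.934, 0.244, 95.394], [0.965, -0.252, -0.067, 620.86], [-0.001, 0.253, -0.968, 383.785], [0.0, 0.0, 0.0, 1.0]]
{'t': 0.15, 'qpos': array([ 1.28802485e+00,  4.23715969e-01,  1.63050356e+00, -1.82056279e-05,
        1.08861040e+00, -1.89434071e-02]), 'qvel': array([ 1.18584045e-04, -1.78574271e-03, -2.41905491e-03,  9.49033667e-05,
       -1.33023263e-03,  4.43717945e-04]), 'joint_torque': array([ 5.51742924e-04, -5.44987786e+01, -2.73921293e+01,  6.44985563e-02,
        2.05354235e-02, -7.35893104e-05]), 'ee_pos': array([162.81421696, 602.98382634, 236.05290301]), 'orientation': array([-4.13183700e-01, -3.11413098e+00,  1.92514011e-03]), 'ft_force': array([-0.32266242,  0.9572632 , -0.43551056]), 'moment': array([ 0.01389879, -0.03780161,  0.00679893]), 'width': 88.18942237393017}
```

View pics/scene0.png

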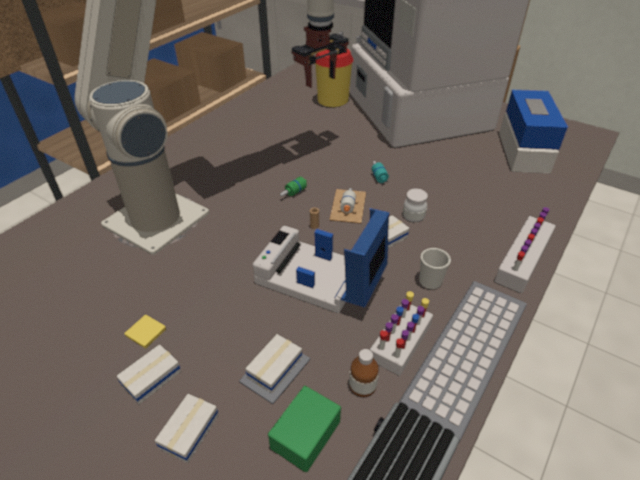

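View pics/side0.png

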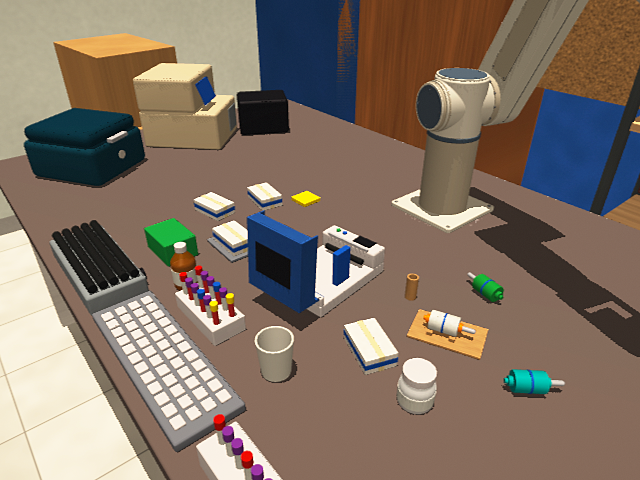

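Scene view: the printer is at (310,270), with its cover open at (368,258). The white roll lies in its tray at (348,203). The base carton is at (275,362), and the loose cartons are at (149,371), (187,425) and (395,228), the last one behind the cover. The look-alike rolls are green (295,187) and turquoise (380,172). The side view agrees: three loose cartons, and the white roll in the cardboard tray at (445,325) is the one meant.

```bash
cat >> h.py <<'E'
def comp(mask,uv,close=3):
    m=cv2.morphologyEx(mask.astype(np.uint8),cv2.MORPH_CLOSE,np.ones((close,close)))
    n,l,s,c=cv2.connectedComponentsWithStats(m)
    u,v=int(uv[0]),int(uv[1]); k=l[v,u]
    if k==0: w=l[v-6:v+7,u-6:u+7]; w=w[w>0]; k=np.bincount(w).argmax() if len(w) else 0
    return (l==k)&(k>0)
def rect(d,m,z):
    c=max(cv2.findContours(m.astype(np.uint8),cv2.RETR_EXTERNAL,cv2.CHAIN_APPROX_NONE)[0],key=len)[:,0]
    P=onz(d,c,z)[:,:2].astype(np.float32); (x,y),(w,h),a=cv2.minAreaRect(P)
    if w<h: w,h,a=h,w,a+90
    return round(x,1),round(y,1),round(w,1),round(h,1),round((a+90)%180-90,1)   # a: long-side direction deg
def light(d,v=150): 
    h=cv2.cvtColor(d['img'],cv2.COLOR_BGR2HSV); return (h[...,2]>v)&(h[...,1]<110)
def blue(d):
    h=cv2.cvtColor(d['img'],cv2.COLOR_BGR2HSV); return (h[...,0]>100)&(h[...,0]<128)&(h[...,1]>120)&(h[...,2]>45)
E
python3 - <<'E'
from h import *
for n,pts in(('scene0',[(149,371),(187,425),(275,362),(397,228)]),('side0',[(214,205),(265,195),(232,238),(370,345)])):
    d=load(n)
    for p in pts:
        x=d['img'][p[1],p[0]]; z=44+36*0 if p in[(275,362),(232,238)] else 36
        m=comp(light(d),p); print(n,p,x,m.sum(),rect(d,m,z) if m.sum() else 0)
d=load('scene0'); print('roll',onz(d,[(348,203)],26), 'short cheek',onz(d,[(306,270)],76),'tall',onz(d,[(325,235)],112),'cov',onz(d,[(368,258)],100))
d=load('side0'); print('roll',onz(d,[(445,325)],26),'tall',onz(d,[(342,248)],112))
E
```

```text
scene0 (149, 371) [180 194 201] 1459 (391.0, -367.1, 104.7, 68.1, 82.2)
scene0 (187, 425) [164 188 200] 1899 (541.0, -406.2, 105.7, 67.2, -79.8)
scene0 (275, 362) [184 196 204] 1428 (593.5, -205.9, 105.5, 67.4, -90.0)
scene0 (397, 228) [187 198 205] 278 (612.1, 311.2, 92.0, 51.7, -63.6)
side0 (214, 205) [235 248 252] 497 (545.6, -395.8, 122.2, 76.6, -80.0)
side0 (265, 195) [240 249 253] 420 (394.6, -357.8, 124.4, 73.1, 82.3)
side0 (232, 238) [235 248 252] 601 (596.2, -196.7, 120.1, 72.9, 89.4)
side0 (370, 345) [236 247 252] 1478 (588.7, 294.8, 114.5, 70.4, 70.0)
roll [[438.44951454 337.62613806  26.        ]] short cheek [[521.9306749   12.03885789  76.        ]] tall [[513.09007407 105.44577458 112.        ]] cov [[633.12995737 105.27375499 100.        ]]
roll [[435.53634123 352.573939    26.        ]] tall [[498.20860381 108.82653542 112.        ]]
```

View pics/wrist0.png

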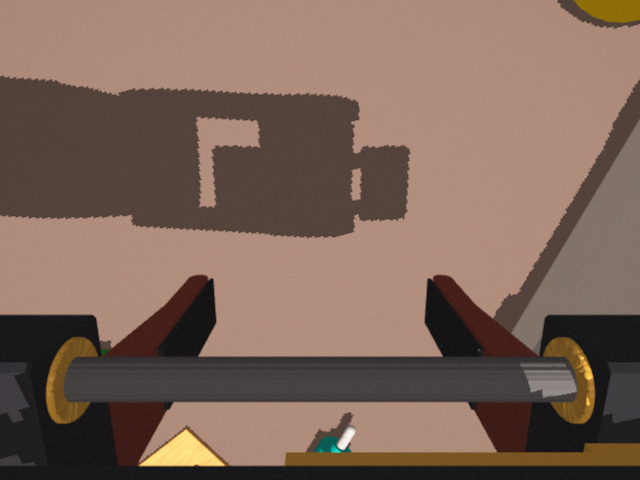

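Start with a close look over the roll.

```bash
cat >> h.py <<'E'
def plan(x,y,z,ang=None):
    "ang: world deg of finger-closing axis (mod 180)"
    o=ctrl.get_obs(); M=R.from_rotvec(o['orientation']).as_matrix(); 
    s=M.T@(np.array([x,y,z])-o['ee_pos'])/10
    a0=np.degrees(np.arctan2(M[1,1],M[0,1])); out=''
    if ang is not None:
        da=(ang-a0+90)%180-90; out=f'turn tool z {-da:.1f} (or {-da+180*np.sign(da):.1f}), q6 {np.degrees(o["qpos"][5]):.0f}'
    print('shift cm',s.round(2),out,'tilt',np.degrees(np.arccos(-M[2,2])).round(2),'yang',a0.round(1),'pos',o['ee_pos'].round(1),'w',round(o['width'],1),'F',o['ft_force'].round(1),'t',round(o['t'],2))
E
python3 -c "
from h import *; plan(437,345,236)"
```

```text
shift cm [-3.320e+01 -1.776e+01  3.000e-02]  tilt 0.07 yang 74.9 pos [162.8 603.  236.1] w 88.2 F [-0.3  1.  -0.4] t 0.15
```

Request:
{"name": "apply_moves", "arguments": {
  "series": [
    [[-3.32,-1.78,0,0,0,0,1],[-3.32,-1.78,0,0,0,0,1],[-3.32,-1.78,0,0,0,0,1],[-3.32,-1.78,0,0,0,0,1],[-3.32,-1.78,0,0,0,0,1],[-3.32,-1.78,0,0,0,0,1],[-3.32,-1.78,0,0,0,0,1],[-3.32,-1.78,0,0,0,0,1],[-3.32,-1.78,0,0,0,0,1],[-3.32,-1.78,0,0,0,0,1],[0,0,0,0,0,0,1]]
  ]
}}

```text
t: 1.25
ee_pos: [439.5, 342.4, 236.6]
orientation: [0.419, 3.113, -0.001]
ft_force: [-0.4, 0.4, 0.6]
width: 87.7
```

```bash
python3 -c "
from h import *; plan(437,345,236); shot('wrist','w1.png')"
```

```text
shift cm [0.31 0.18 0.06]  tilt 0.05 yang 74.7 pos [439.5 342.4 236.6] w 87.7 F [-0.4  0.4  0.6] t 1.25
```

View pics/w1.png

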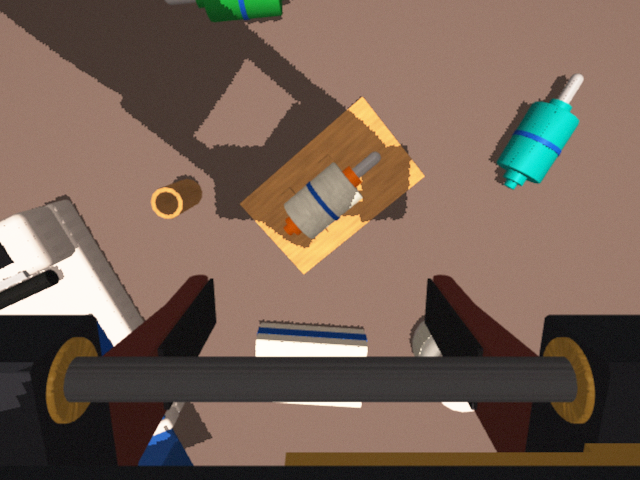

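The wrist view shows the white roll with a blue ring, centred at (322,200). Its orange stub is at (290,227) and its steel pin ends at (380,157). The turquoise look-alike is at (540,140), the green one at (240,5), and the old core at (175,200).

```bash
python3 - <<'E'
from h import *
d=load('w1')
h=cv2.cvtColor(d['img'],cv2.COLOR_BGR2HSV)
P=onz(d,[(322,199),(289,228),(380,157)],26); print(P.round(1)); v=P[2]-P[1]; a=np.degrees(np.arctan2(v[1],v[0]));print(a,np.linalg.norm(v))
m=(h[...,0]>98)&(h[...,0]<130)&(h[...,1]>100); m[:,:280]=0;m[:,360:]=0;m[:150]=0;m[240:]=0
ys,xs=np.nonzero(m); print('ring',len(xs),xs.mean(),ys.mean(),onz(d,[(xs.mean(),ys.mean())],40))
# tray corners at z~6
T=onz(d,[(362,97),(424,176),(304,273),(241,204)],6);print(T.round(1),T.mean(0))
print(np.degrees(np.arctan2(*(T[0]-T[3])[1::-1])),np.degrees(np.arctan2(*(T[1]-T[2])[1::-1])))
plan(*T.mean(0)[:2],110,a-90)
E
```

```text
[[428.6 346.7  26. ]
 [445.7 311.9  26. ]
 [407.2 403.1  26. ]]
112.91557811376046 99.0364416041119
ring 195 321.1384615384615 201.86153846153846 [[428.52677609 345.89098266  40.        ]]
[[355.7 402.3   6. ]
 [436.  439.8   6. ]
 [495.9 310.5   6. ]
 [416.6 273.3   6. ]] [426.05654468 356.47505044   6.        ]
115.2599006312014 114.89372957324062
shift cm [ 1.5   0.92 12.65] turn tool z 51.8 (or -128.2), q6 -38 tilt 0.02 yang 74.7 pos [438.1 343.6 236.5] w 87.9 F [-0.1  0.7  0.3] t 1.3
```

```bash
python3 -c "
from h import *; plan(429.7,347.4,110,25)"
```

```text
shift cm [ 0.91  0.14 12.65] turn tool z 49.7 (or -130.3), q6 -38 tilt 0.02 yang 74.7 pos [438.1 343.6 236.5] w 87.9 F [-0.1  0.7  0.3] t 1.3
```

Request:
{"name": "apply_moves", "arguments": {
  "series": [
    [[0.9,0.1,3.1,0,0,0,1],[0,0,3.1,0,0,0,1],[0,0,3.1,0,0,0,1],[0,0,3.1,0,0,8.3,1],[0,0,0,0,0,8.3,1],[0,0,0,0,0,8.3,1],[0,0,0,0,0,8.3,1],[0,0,0,0,0,8.3,1],[0,0,0,0,0,8.2,1],[0,0,0,0,0,0,1],[0,0,0,0,0,0,1]]
  ]
}}

```text
t: 2.4
ee_pos: [427.9, 348.9, 112.6]
orientation: [-1.677, -2.656, 0.0]
ft_force: [-0.3, 0.2, -0.4]
width: 88.0
```

```bash
python3 -c "
from h import *; plan(429.7,347.4,22,25); shot('wrist','w2.png')"
```

```text
shift cm [-0.21  0.1   9.06] turn tool z 0.5 (or -179.5), q6 12 tilt 0.02 yang 25.5 pos [427.9 348.9 112.6] w 88.0 F [-0.3  0.2 -0.4] t 2.4
```

View pics/w2.png

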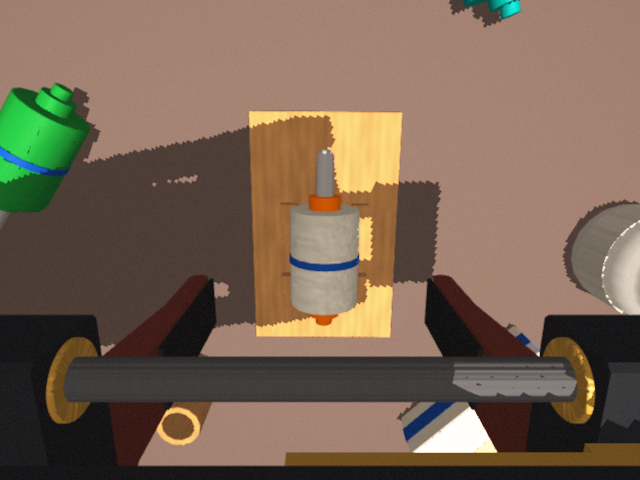

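The roll is now square between the fingers, with its ring at (324,264), pin end at (325,150) and stub at (323,322). The old core is at (180,427), so I'll check its clearance.

```bash
python3 - <<'E'
from h import *
d=load('w2')
print('ring46',onz(d,[(324,266)],46).round(1),'ends26',onz(d,[(325,151),(323,323)],26).round(1))
print('core top',onz(d,[(180,427)],57).round(1)); o=ctrl.get_obs();M=R.from_rotvec(o['orientation']).as_matrix()
print('core tool',M.T@(onz(d,[(180,427)],57)[0]-o['ee_pos']))
P=onz(d,[(325,151),(323,323)],26); u=(P[0]-P[1]);u/=np.linalg.norm(u); c1=P[0]-62*u;c2=P[1]+42*u; print(c1,c2,np.degrees(np.arctan2(u[1],u[0])))
print('tool',M.T@(((c1+c2)/2)-o['ee_pos']))
# core
E
```

```text
ring46 [[429.7 347.6  46. ]] ends26 [[404.6 401.8  26. ]
 [448.  308.4  26. ]]
core top [[395.6 228.8  57. ]]
core tool [-94.43480769 -80.77593786  55.62588314]
[430.72214795 345.52969319  26.        ] [430.26931472 346.50400153  26.        ] 114.92778208493029
tool [-3.53508158  1.06907153 86.60989522]
```

Request:
{"name": "apply_moves", "arguments": {
  "series": [
    [[-0.3,0.1,3,0,0,0.5,1],[0,0,3,0,0,0,1],[0,0,2,0,0,0,1],[0,0,1.05,0,0,0,1],[0,0,0,0,0,0,1],[0,0,0,0,0,0,0],[0,0,0,0,0,0,0],[0,0,0,0,0,0,0],[0,0,0,0,0,0,0],[0,0,0,0,0,0,0],[0,0,0,0,0,0,0]]
  ]
}}

```text
t: 3.55
ee_pos: [430.9, 346.0, 22.3]
orientation: [1.695, 2.645, 0.0]
ft_force: [-0.4, -0.6, 1.2]
width: 43.4
```

```bash
python3 -c "
from h import *; plan(430,347,210,25)"
```

```text
shift cm [  0.13  -0.03 -18.77] turn tool z -0.3 (or 179.7), q6 13 tilt 0.01 yang 24.7 pos [430.9 346.   22.3] w 43.4 F [-0.4 -0.6  1.2] t 3.55
```

Request:
{"name": "apply_moves", "arguments": {
  "series": [
    [[0,0,0,0,0,0,0],[0,0,0,0,0,0,0],[0,0,-1,0,0,0,0],[0,0,-4,0,0,0,0],[0,0,-5,0,0,0,0],[0,0,-5,0,0,0,0],[0,0,-5,0,0,0,0],[0,0,0,0,0,0,0]]
  ]
}}

```text
t: 4.35
ee_pos: [433.8, 348.3, 229.7]
orientation: [1.693, 2.641, 0.018]
ft_force: [1.0, 0.6, -2.2]
width: 39.1
```

```bash
python3 -c "
from h import *; plan(510,-60,222,10)"
```

```text
shift cm [-40.29 -10.13   0.53] turn tool z 14.7 (or -165.3), q6 13 tilt 0.72 yang 24.7 pos [433.8 348.3 229.7] w 39.1 F [ 1.   0.6 -2.2] t 4.35
```

Request:
{"name": "apply_moves", "arguments": {
  "series": [
    [[-4,-1,0,0,0,0,0],[-4,-1,0,0,0,0,0],[-4,-1,0,0,0,0,0],[-4,-1,0,0,0,0,0],[-4,-1,0,0,0,0,0],[-4,-1,0,0,0,0,0],[-4,-1,0,0,0,0,0],[-4,-1,0,0,0,0,0],[-4,-1,0,0,0,0,0],[-4,-1,0,0,0,7.5,0],[0,0,0,0,0,7.5,0],[0,0,0,0,0,0,0]]
  ]
}}

```text
t: 5.55
ee_pos: [506.3, -60.3, 221.4]
orientation: [-2.029, -2.396, 0.001]
ft_force: [-0.9, 0.7, -2.0]
width: 39.5
```

```bash
python3 -c "
from h import *; plan(510,-60,222,10); shot('wrist','w3.png')"
```

```text
shift cm [-0.03  0.37 -0.06] turn tool z -0.5 (or 179.5), q6 -18 tilt 0.1 yang 9.5 pos [506.3 -60.3 221.4] w 39.5 F [-0.9  0.7 -2. ] t 5.55
```

View pics/w3.png

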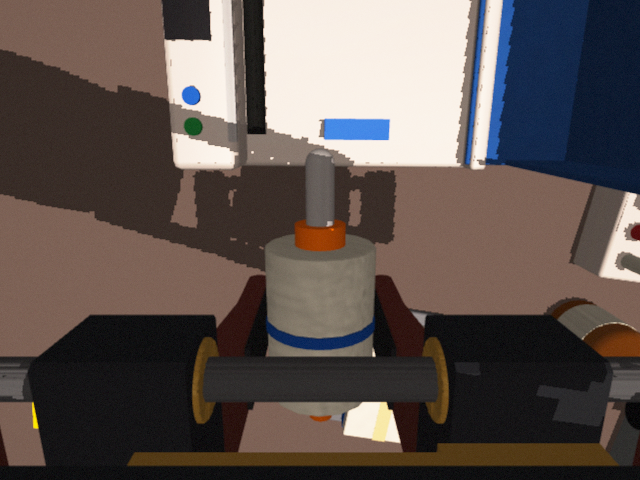

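This shows the short cheek's top as the blue rectangle (323–389, 119–139). The printer's -y side edge runs at row 165. The roll is held straight, with its pin at (320,155).

```bash
python3 - <<'E'
from h import *
d=load('w3')
m=comp(blue(d),(356,130),1); ys,xs=np.nonzero(m); print(xs.min(),xs.max(),ys.min(),ys.max(),m.sum(),rect(d,m,76))
P=onz(d,[(245,164),(468,166)],30); v=P[1]-P[0]; print(P.round(1),np.degrees(np.arctan2(v[1],v[0])))
# line fit of the base's side edge, floor z30
g=cv2.cvtColor(d['img'],cv2.COLOR_BGR2GRAY); E=[]
for u in list(range(250,300,4))+list(range(400,460,4)):
    col=g[140:185,u].astype(int); E.append((u,140.5+np.argmin(np.diff(col))))
E=np.array(E); W=onz(d,E,30); 
vx,vy,x0,y0=cv2.fitLine(W[:,:2].astype(np.float32),cv2.DIST_HUBER,0,.01,.01).ravel(); print('edge yaw',np.degrees(np.arctan2(vy,vx)),x0,y0, E[:,1])
s=load('scene0'); 
E
```

```text
324 388 119 139 1308 (517.7, 11.8, 43.6, 13.1, 9.4)
[[438.7 -28.7  30. ]
 [615.   -0.9  30. ]] 8.946963802394277
edge yaw 9.023599 509.09528 -17.823063 [164.5 164.5 164.5 164.5 164.5 158.5 164.5 164.5 164.5 165.5 165.5 165.5
 165.5 165.5 165.5 165.5 165.5 165.5 165.5 165.5 165.5 166.5 165.5 166.5
 166.5 166.5 166.5 166.5]
```

```bash
cat >> h.py <<'E'
PY=9.1; PO=np.array([494.8,59.8,0])
def prt(x,y,z): return PO+R.from_euler('z',PY,degrees=True).apply([x,y,z])
def toprt(p): return R.from_euler('z',-PY,degrees=True).apply(np.array(p)-PO)
def tool(p):
    o=ctrl.get_obs(); return R.from_rotvec(o['orientation']).as_matrix().T@(np.array(p)-o['ee_pos'])
E
python3 - <<'E'
from h import *
d=load('w3'); o=ctrl.get_obs(); z=o['ee_pos'][2]+3.7
for n,p in(('pin',(320,150)),('collar left/right',(295,238)),('',(346,238)),('stub',(321,420))):
    print(n,tool(onz(d,[p],z)[0]).round(1))
print('ring',[tool(onz(d,[p],z)[0]).round(1) for p in((267,323),(374,322))],tool(onz(d,[(320,347)],z+20)[0]).round(1))
t=prt(15,-22,101); print(t, prt(15,-8,60)); plan(t[0],t[1],t[2]+40,PY)
E
```

```text
pin [61.3 -0.8 -3.7]
collar left/right [30.8 -9.9 -3.7]
 [30.7  8.3 -3.7]
stub [-44.6  -1.   -3.7]
ring [array([ -2.1, -21.1,  -3.7]), array([-1.9, 19.1, -3.7])] [ -1.1  -1.2 -23.7]
[513.09068458  40.44926726 101.        ] [510.87647164  54.27306055  60.        ]
shift cm [9.72 2.39 8.05] turn tool z 0.7 (or -179.3), q6 -18 tilt 0.1 yang 9.8 pos [506.2 -59.5 221.5] w 39.6 F [-0.9  1.4 -2.1] t 5.6
```

```bash
sed -i 's/494.8,59.8,0/495.6,59.9,0/' h.py; python3 -c "
from h import *; t=prt(15,-21,137); plan(*t,PY)"
```

```text
shift cm [9.82 2.47 8.45] turn tool z 0.7 (or -179.3), q6 -18 tilt 0.1 yang 9.8 pos [506.2 -59.5 221.5] w 39.6 F [-0.9  1.4 -2.1] t 5.6
```

Request:
{"name": "apply_moves", "arguments": {
  "series": [
    [[2.5,0.6,0,0,0,0.7,0],[2.5,0.6,0,0,0,0,0],[2.5,0.6,0,0,0,0,0],[2.3,0.6,2,0,0,0,0],[0,0,3,0,0,0,0],[0,0,2.5,0,0,0,0],[0,0,0.9,0,0,0,0],[0,0,0,0,0,0,0],[0,0,0,0,0,0,0]]
  ]
}}

```text
t: 6.5
ee_pos: [515.4, 41.6, 138.8]
orientation: [2.038, 2.39, 0.001]
ft_force: [-0.7, 0.9, -2.1]
width: 39.4
```

```bash
python3 -c "
from h import *; t=prt(15,-21,137); plan(*t,PY); shot('wrist','w4.png')"
```

```text
shift cm [ 0.02 -0.17  0.18] turn tool z -0.0 (or 180.0), q6 -6 tilt 0.04 yang 9.1 pos [515.4  41.6 138.8] w 39.4 F [-0.7  0.9 -2.1] t 6.5
```

View pics/w4.png

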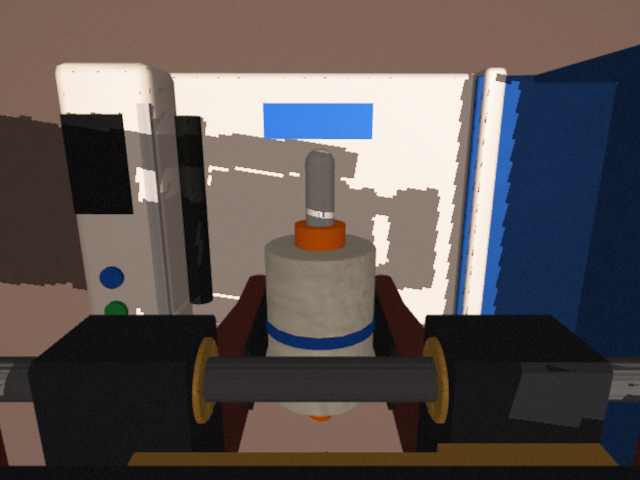

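The tall cheek's top is the blue rectangle (264–373, 103–139), nearly in line with the pin at (320,150).

```bash
python3 - <<'E'
from h import *
d=load('w4')
m=comp(blue(d),(318,120),1); r=rect(d,m,112); print(r, toprt([r[0],r[1],112]))
z=138.8+3.7
print('pin',toprt(onz(d,[(320,150)],z)[0]),'tcp',toprt(ctrl.get_obs()['ee_pos']))
E
```

```text
(502.1, 112.5, 43.5, 13.1, 9.0) [ 14.73730408  50.9099388  112.        ]
pin [ 15.66889883  40.97302755 142.5       ] tcp [ 17.06375494 -21.32658057 139.24462017]
```

Request:
{"name": "apply_moves", "arguments": {
  "series": [
    [[0,-0.1,1,0,0,0,0],[0,0,1.5,0,0,0,0],[0,0,1,0,0,0,0],[0,0,0.6,0,0,0,0],[0,0,0,0,0,0,0],[0,0,0,0,0,0,0]]
  ]
}}

```text
t: 7.15
ee_pos: [514.3, 41.2, 97.3]
orientation: [2.041, 2.389, 0.0]
ft_force: [0.1, -0.0, -1.5]
width: 39.1
```

```bash
python3 -c "
from h import *; t=prt(15.6,-21,97.3); plan(*t,PY); print(toprt(ctrl.get_obs()['ee_pos']))"
```

```text
shift cm [ 0.05  0.01 -0.  ] turn tool z -0.1 (or 179.9), q6 -6 tilt 0.01 yang 9.0 pos [514.3  41.2  97.3] w 39.1 F [ 0.1 -0.  -1.5] t 7.15
[ 15.46683046 -21.45742629  97.29393844]
```

Request:
{"name": "apply_moves", "arguments": {
  "series": [
    [[0.5,0,0,0,0,0,0],[0.5,0,0,0,0,0,0],[0.5,0,0,0,0,0,0],[0.5,0,0,0,0,0,0],[0.35,0,0,0,0,0,0],[0,0,0,0,0,0,0],[0,0,0,0,0,0,0]]
  ]
}}

```text
t: 7.85
ee_pos: [510.7, 64.4, 97.4]
orientation: [2.039, 2.389, 0.0]
ft_force: [0.4, -7.2, -2.1]
width: 39.4
```

```bash
python3 - <<'E'
from h import *
plan(*prt(15.5,2.5,97.3),PY); print(toprt(ctrl.get_obs()['ee_pos'])); d=shot('wrist','w5.png')
cv2.imwrite('pics/w5c.png',d['img'])
z=101
for p in((320,420),(267,323),(374,322)): print(tool(onz(d,[p],z)[0]).round(1))
E
```

```text
shift cm [ 0.04 -0.02  0.01] turn tool z -0.1 (or 179.9), q6 -3 tilt 0.05 yang 9.0 pos [510.7  64.4  97.4] w 39.4 F [ 0.4 -7.2 -2.1] t 7.85
[15.66242263  2.08846637 97.37310971]
[-43.9  -1.1  -3.6]
[ -1.4 -21.   -3.6]
[-1.1 19.2 -3.6]
```

View pics/w5.png

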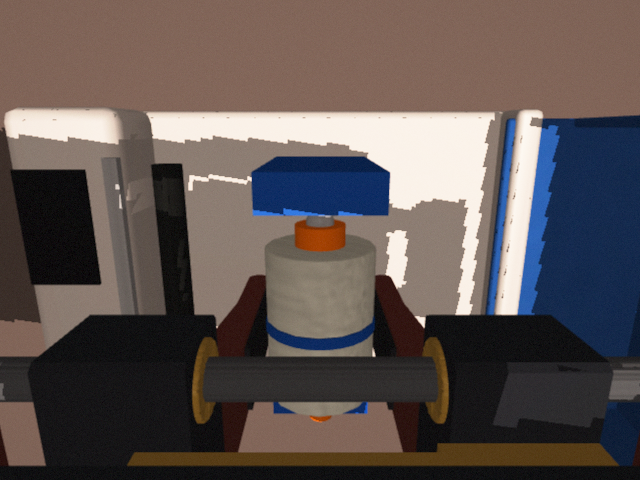

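Request:
{"name": "apply_moves", "arguments": {
  "series": [
    [[0,0,0.5,0,0,0,0],[0,0,0.5,0,0,0,0],[0,0,0.5,0,0,0,0],[0,0,0.5,0,0,0,0],[0,0,0.5,0,0,0,0],[0,0,0,0,0,0,0]]
  ]
}}

```text
t: 8.5
ee_pos: [510.8, 64.3, 72.0]
orientation: [2.04, 2.388, 0.0]
ft_force: [2.0, -6.0, -5.0]
width: 39.1
```

```bash
python3 - <<'E'
from h import *
plan(*prt(15.5,2.1,56.3),PY); print(toprt(ctrl.get_obs()['ee_pos']))
E
```

```text
shift cm [ 0.02 -0.02  1.57] turn tool z -0.1 (or 179.9), q6 -3 tilt 0.05 yang 9.0 pos [510.8  64.3  72. ] w 39.1 F [ 2. -6. -5.] t 8.5
[15.70891554  1.93784445 71.99267527]
```

Request:
{"name": "apply_moves", "arguments": {
  "series": [
    [[0,0,0.4,0,0,0,0],[0,0,0.4,0,0,0,0],[0,0,0.4,0,0,0,0],[0,0,0.3,0,0,0,0],[0,0,0,0,0,0,0],[0,0,0,0,0,0,0],[0,0,0,0,0,0,0]]
  ]
}}

```text
t: 9.2
ee_pos: [510.4, 64.4, 57.1]
orientation: [2.041, 2.389, 0.0]
ft_force: [2.1, -4.1, -1.5]
width: 39.5
```

```bash
python3 - <<'E'
from h import *
plan(*prt(15.5,2.1,56.3),PY); print(toprt(ctrl.get_obs()['ee_pos'])); shot('wrist','w6.png')
E
```

```text
shift cm [-0.    0.01  0.08] turn tool z -0.1 (or 179.9), q6 -3 tilt 0.0 yang 9.0 pos [510.4  64.4  57.1] w 39.5 F [ 2.1 -4.1 -1.5] t 9.2
[15.36813201  2.12516951 57.12849089]
```

View pics/w6.png

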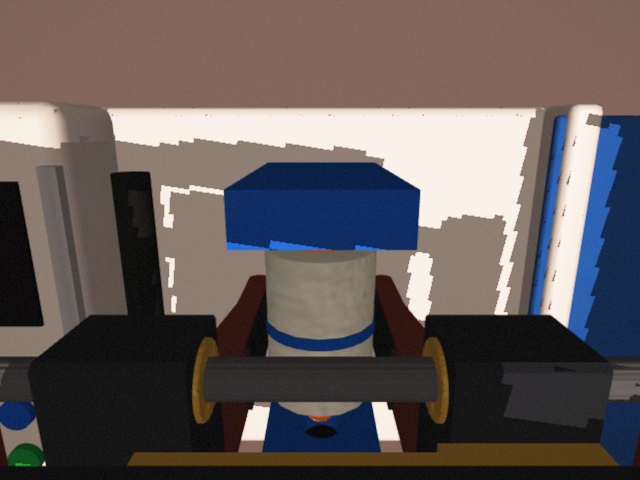

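Fy dropped from 6 to 4.1 N, so the pin has snapped in. The stub (319,418) faces the short cheek's recess (321,432) in line. Next I'll check the height by projecting the recess.

```bash
python3 - <<'E'
from h import *
d=load('w6')
print('recess exp',proj(d,[prt(15,-44,60),prt(7.5,-44,60),prt(22.5,-44,60),prt(15,-44,67.5),prt(15,-44,52.5)]).round(1).tolist())
print('stub exp',proj(d,[prt(15,2.1-1.2-42,60.8)]))
im=cv2.cvtColor(d['img'],cv2.COLOR_BGR2HSV)
sub=d['img'][400:450,285:360]; m=(sub.max(2)<35); ys,xs=np.nonzero(m); print('dark',xs.min()+285,xs.max()+285,ys.min()+400,ys.max()+400,xs.mean()+285,ys.mean()+400)
c=cv2.resize(d['img'][390:470,230:410],None,fx=4,fy=4,interpolation=2); cv2.imwrite('pics/w6c.png',c)
E
```

```text
recess exp [[322.1, 423.4], [303.6, 423.4], [340.7, 423.3], [322.2, 436.5], [322.0, 411.3]]
stub exp [[322.11672699 418.52537289]]
dark 306 336 425 437 320.93771626297575 431.29065743944636
```

Request:
{"name": "apply_moves", "arguments": {
  "series": [
    [[-0.2,0,0.05,0,0,0,0],[-0.2,0,0,0,0,0,0],[-0.2,0,0,0,0,0,0],[-0.2,0,0,0,0,0,0],[-0.1,0,0,0,0,0,0],[-0.05,0,0,0,0,0,0],[0,0,0,0,0,0,0],[0,0,0,0,0,0,0]]
  ]
}}

```text
t: 10.05
ee_pos: [511.8, 55.1, 56.7]
orientation: [-2.04, -2.389, 0.0]
ft_force: [1.0, -2.0, -2.1]
width: 39.1
```

```bash
python3 - <<'E'
from h import *
plan(*prt(15.5,-7,56.3),PY); print(toprt(ctrl.get_obs()['ee_pos'])); d=shot('wrist','w7.png')
cv2.imwrite('pics/w7c.png',cv2.resize(d['img'][140:480,180:460],None,fx=1.7,fy=1.7))
E
```

```text
shift cm [0.03 0.03 0.04] turn tool z -0.1 (or 179.9), q6 -4 tilt 0.01 yang 9.0 pos [511.8  55.1  56.7] w 39.1 F [ 1.  -2.  -2.1] t 10.05
[15.24556688 -7.33496    56.66865139]
```

View pics/w7c.png

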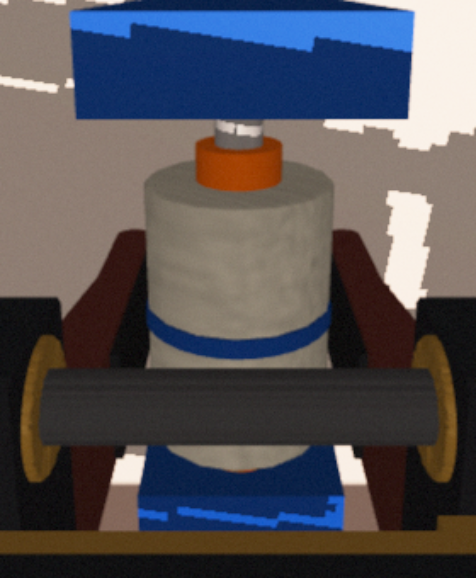

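The collar is up against the short cheek. Release and rise.

Request:
{"name": "apply_moves", "arguments": {
  "series": [
    [[0,0,0,0,0,0,1],[0,0,0,0,0,0,1],[0,0,0,0,0,0,1],[0,0,0,0,0,0,1],[0,0,0,0,0,0,1],[0,0,0,0,0,0,1],[0,0,-2,0,0,0,1],[0,0,-4,0,0,0,1],[0,0,-5,0,0,0,1],[0,0,-5,0,0,0,1],[0,0,0,0,0,0,1]]
  ]
}}

```text
t: 11.2
ee_pos: [515.8, 55.4, 223.1]
orientation: [2.035, 2.382, 0.013]
ft_force: [0.8, -0.6, 0.5]
width: 87.8
```

```bash
python3 - <<'E'
from h import *
plan(*prt(15,-90,220),PY); d=shot('scene','s2.png'); shot('wrist','w8.png')
cv2.imwrite('pics/s2c.png',cv2.resize(d['img'][170:350,230:450],None,fx=3.6,fy=3.3))
E
```

```text
shift cm [-8.23 -0.41  0.32] turn tool z -0.1 (or 179.9), q6 -4 tilt 0.68 yang 9.0 pos [515.8  55.4 223.1] w 87.8 F [ 0.8 -0.6  0.5] t 11.2
```

View pics/s2c.png

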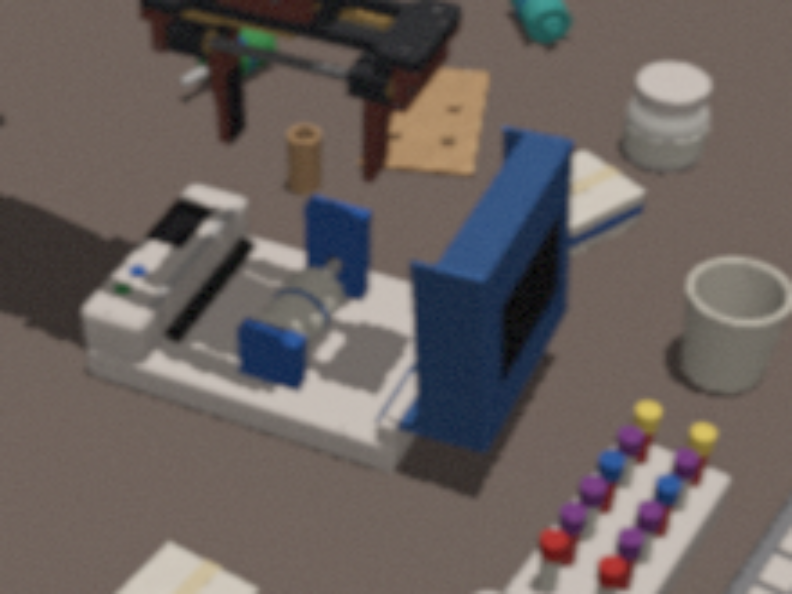

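The roll sits level between the cheeks, fitted. Next is the cover: raise, go behind it, and close the fingers on the way.

Request:
{"name": "apply_moves", "arguments": {
  "series": [
    [[0,0,-4,0,0,0,0.5],[0,0,-4,0,0,0,0],[0,4,0,0,0,0,0],[0,4,0,0,0,0,0],[0.7,4,0,0,0,0,0],[0,4,0,0,0,0,0],[0,5,0,0,0,0,0],[0,0,0,0,0,0,0],[0,0,0,0,0,0,0]]
  ]
}}

```text
t: 12.2
ee_pos: [717.5, 94.7, 292.6]
orientation: [-2.038, -2.386, 0.007]
ft_force: [-0.5, 0.1, 0.7]
width: 19.0
```

```bash
python3 - <<'E'
from h import *
print(toprt(ctrl.get_obs()['ee_pos']));plan(*prt(228,0,187),PY)
E
```

```text
[224.61687476  -0.74930074 292.59033255]
shift cm [ 0.07  0.4  10.56] turn tool z -0.1 (or 179.9), q6 -2 tilt 0.33 yang 9.0 pos [717.5  94.7 292.6] w 19.0 F [-0.5  0.1  0.7] t 12.2
```

Request:
{"name": "apply_moves", "arguments": {
  "series": [
    [[0,0.4,4,0,0,0,0],[0,0,4,0,0,0,0],[0,0,2.5,0,0,0,0],[0,0,0,0,0,0,0],[0,0,0,0,0,0,0]]
  ]
}}

```text
t: 12.7
ee_pos: [721.2, 95.2, 191.9]
orientation: [-2.04, -2.388, 0.001]
ft_force: [-0.1, -0.4, 0.0]
width: 0.9
```

```bash
python3 - <<'E'
from h import *
o=ctrl.get_obs();print(toprt(o['ee_pos']),o['ft_force'],o['width'])
E
```

```text
[228.37824719  -0.83834969 191.86671987] [-0.09201503 -0.44961236  0.0320956 ] 0.905436274054638
```

Request:
{"name": "apply_moves", "arguments": {
  "series": [
    [[0,-1.7,0.1,0,0,0,0],[0,-1.7,0.2,0,0,0,0],[0,-1.9,-0.7,0,0,0,0],[0,-1.9,-0.7,0,0,0,0],[0,-1.8,-0.7,0,0,0,0],[0,-2.2,0,0,0,0,0],[0,-2.3,0,0,0,0,0],[0,-2.2,0.6,0,0,0,0],[0,-2.1,0.7,0,0,0,0],[0,-1.9,1.2,0,0,0,0],[0,-1.8,1.3,0,0,0,0],[0,0,0,0,0,0,0]]
  ]
}}

```text
t: 13.9
ee_pos: [507.9, 61.5, 172.5]
orientation: [-2.041, -2.388, 0.0]
ft_force: [0.1, -0.1, 0.2]
width: 0.3
```

```bash
python3 - <<'E'
from h import *
o=ctrl.get_obs();print(toprt(o['ee_pos']),o['ft_force'],o['width'])
E
```

```text
[ 12.38934511  -0.36499694 172.54809533] [ 0.10145954 -0.14963524  0.22012137] 0.3152440667681671
```

Request:
{"name": "apply_moves", "arguments": {
  "series": [
    [[0,-1,1.2,0,0,0,0],[0,-1,1.2,0,0,0,0],[0,-0.5,0.7,0,0,0,0],[0,-0.3,0.5,0,0,0,0],[0,0,0.2,0,0,0,0],[0,0,0,0,0,0,0]]
  ]
}}

```text
t: 14.5
ee_pos: [482.6, 57.4, 135.2]
orientation: [-2.041, -2.389, 0.0]
ft_force: [-7.2, -1.5, 15.0]
width: 0.5
```

```bash
python3 - <<'E'
from h import *
o=ctrl.get_obs();print(toprt(o['ee_pos']),o['ft_force'],o['width'])
d=shot('scene','s3.png'); cv2.imwrite('pics/s3c.png',cv2.resize(d['img'][170:350,230:450],None,fx=3.3,fy=3.3))
E
```

```text
[-13.2484959   -0.39495839 135.17988532] [-7.20388141 -1.51301986 15.03536886] 0.5017274074095676
```

View pics/s3c.png

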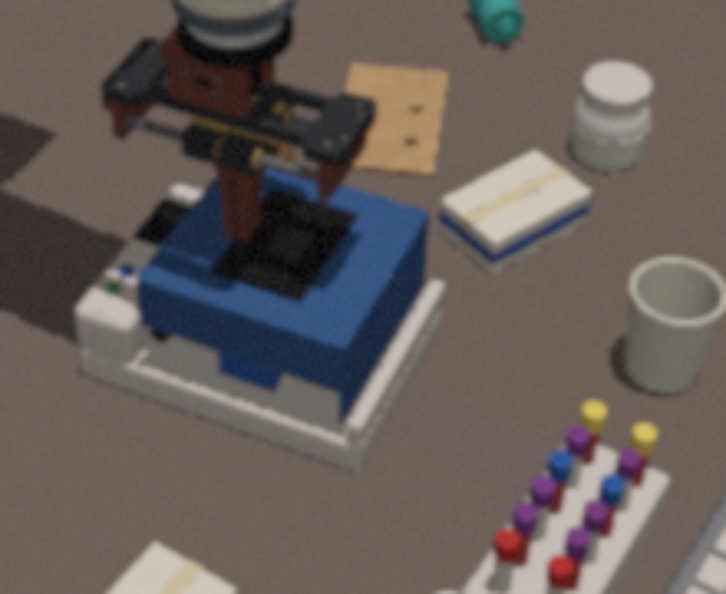

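The cover is closed: it lies level on the printer, and the press reads 15 N. Now I'll measure the cartons afresh.

Request:
{"name": "apply_moves", "arguments": {
  "series": [
    [[0,0,-2,0,0,0,0],[0,0,-4,0,0,0,0.5],[0,0,-5,0,0,0,1],[0,0,0,0,0,0,1]]
  ]
}}

```text
t: 14.95
ee_pos: [486.9, 57.9, 250.3]
orientation: [2.035, 2.382, 0.014]
ft_force: [0.3, -0.4, 0.0]
width: 21.3
```

```bash
python3 - <<'E'
from h import *
S=shot('scene','s4.png'); s=shot('side','d4.png')
for n,d,pts in(('sc',S,[(149,371),(187,425),(275,362),(388,232)]),('sd',s,[(214,205),(265,195),(232,238),(370,345)])):
    for i,p in enumerate(pts):
        z=44 if p in[(275,362),(232,238)] else 36
        m=comp(light(d,150 if n=='sc' else 200),p); print(n,p,m.sum(),rect(d,m,z) if m.sum() else 0)
h=cv2.cvtColor(S['img'],cv2.COLOR_BGR2HSV)
g=(h[...,0]>45)&(h[...,0]<80)&(h[...,1]>120); print('green',rect(S,comp(g,(305,420)),60))
y=(h[...,0]>20)&(h[...,0]<35)&(h[...,1]>130)&(h[...,2]>80); print('pad',rect(S,comp(y,(145,330)),12))
t=(abs(S['img'].astype(int)-S['img'][378,258]).max(2)<15); print('tray',S['img'][378,258],rect(S,comp(t,(258,378)),8))
print(onz(S,[(243,375),(276,397),(309,356)],8).round(1))
print('jar',onz(S,[(416,195)],75),'mug',onz(S,[(434,260)],90),'bottle',onz(S,[(365,354)],110),'rack',onz(S,[(405,330)],60))
plan(590,297,220,0)
E
```

```text
sc (149, 371) 1474 (390.9, -367.2, 104.9, 68.6, 82.4)
sc (187, 425) 1911 (541.0, -406.2, 105.7, 67.5, -79.8)
sc (275, 362) 1438 (593.4, -205.7, 106.4, 67.8, -90.0)
sc (388, 232) 687 (588.0, 288.3, 107.3, 69.8, 71.3)
sd (214, 205) 387 (542.8, -403.4, 105.4, 67.2, -79.6)
sd (265, 195) 343 (392.3, -364.6, 107.0, 66.8, 83.1)
sd (232, 238) 549 (594.2, -202.2, 105.5, 66.5, -90.0)
sd (370, 345) 1347 (586.1, 291.6, 105.4, 66.4, 70.5)
green (736.9, -296.7, 133.1, 92.8, -88.7)
pad (293.9, -295.3, 68.8, 65.4, 1.9)
tray [ 86 106 117] (577.1, -244.8, 11.4, 1.2, -1.2)
[[ 549.2 -256.9    8. ]
 [ 637.1 -258.3    8. ]
 [ 636.2 -141.5    8. ]]
jar [[607.14208196 417.41777803  75.        ]] mug [[759.70673968 194.3243503   90.        ]] bottle [[ 763.91744676 -134.3375474   110.        ]] rack [[788.35004616  -3.25621331  60.        ]]
shift cm [21.99 14.23  2.6 ] turn tool z 9.0 (or -171.0), q6 -4 tilt 0.26 yang 9.0 pos [483.7  57.6 245.4] w 29.4 F [-0.2  1.2  0.1] t 15.05
```

```bash
python3 -c "
from h import *; plan(587,290,200,-19)"
```

```text
shift cm [21.35 13.81  4.6 ] turn tool z 28.0 (or -152.0), q6 -4 tilt 0.26 yang 9.0 pos [483.7  57.6 245.4] w 29.4 F [-0.2  1.2  0.1] t 15.05
```

Request:
{"name": "apply_moves", "arguments": {
  "series": [
    [[3,2,0.5,0,0,0,1],[3,2,1,0,0,0,1],[3,2,1,0,0,0,1],[3,2,1,0,0,0,1],[2.2,2,1,0,0,7,1],[0,0,0,0,0,7,1],[0,0,0,0,0,7,1],[0,0,0,0,0,7,1],[0,0,0,0,0,0,1],[0,0,0,0,0,0,1]]
  ]
}}

```text
t: 16.05
ee_pos: [558.3, 213.1, 197.5]
orientation: [-2.554, -1.828, 0.003]
ft_force: [-0.1, 0.2, -1.0]
width: 88.0
```

```bash
python3 - <<'E'
from h import *
d=shot('wrist','w9.png'); p=proj(d,[[587,290,36]])[0]; print(p)
m=comp(light(d,170),p); r=rect(d,m,36); print(m.sum(),r,np.nonzero(m)[0].min(),np.nonzero(m)[0].max())
plan(r[0],r[1],60,r[4]-90)
E
```

```text
[325.05714001 109.16640636]
13773 (584.4, 291.7, 104.4, 65.8, 70.6) 27 182
shift cm [ 8.29 -0.07 13.77] turn tool z 0.5 (or -179.5), q6 39 tilt 0.08 yang -18.9 pos [558.4 213.1 197.8] w 87.8 F [-0.   0.6  0.5] t 16.1
```

View pics/w9.png

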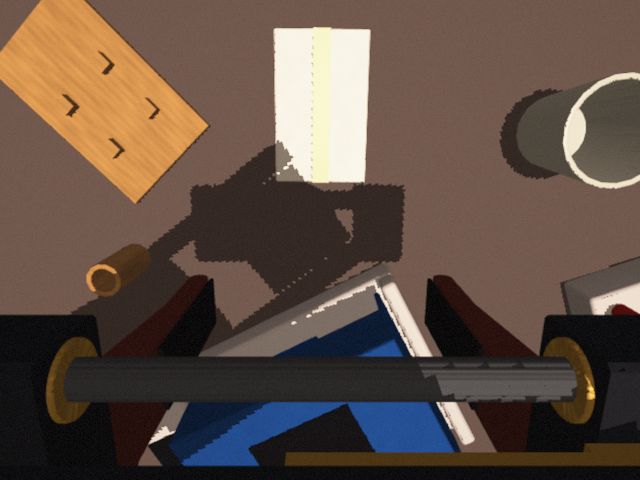

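Request:
{"name": "apply_moves", "arguments": {
  "series": [
    [[3,0,0,0,0,0.5,1],[3,0,1,0,0,0,1],[2.3,0.05,4,0,0,0,1],[0,0,4.5,0,0,0,1],[0,0,4.5,0,0,0,1],[0,0,3,0,0,0,1],[0,0,0.8,0,0,0,1],[0,0,0,0,0,0,0],[0,0,0,0,0,0,0],[0,0,0,0,0,0,0],[0,0,0,0,0,0,0],[0,0,0,0,0,0,0]]
  ]
}}

```text
t: 17.3
ee_pos: [587.9, 292.0, 22.8]
orientation: [2.565, 1.813, 0.005]
ft_force: [-0.1, -0.8, 6.6]
width: 65.8
```

Request:
{"name": "apply_moves", "arguments": {
  "series": [
    [[0,0,0,0,0,0,0],[0,0,-1,0,0,0,0],[0,0,-4,0,0,0,0],[0,0,-5,0,0,0,0],[0,0,-5,0,0,0,0],[0,0,-5,0,0,0,0],[0,0,0,0,0,0,0]]
  ]
}}

```text
t: 18.0
ee_pos: [590.5, 293.2, 229.7]
orientation: [2.564, 1.811, 0.022]
ft_force: [0.5, 0.3, -1.7]
width: 65.6
```

```bash
python3 - <<'E'
from h import *
plan(593.5,-290,220,0)
S=shot('scene','s5.png')
for p in [(149,371),(187,425),(275,362)]: m=comp(light(S),p); print(p,m.sum(),rect(S,m,44 if p[0]==275 else 36) if m.sum() else 0)
E
```

```text
shift cm [-54.88  19.76   0.63] turn tool z -19.5 (or 160.5), q6 45 tilt 0.8 yang -19.5 pos [590.5 293.2 229.7] w 65.6 F [ 0.5  0.3 -1.7] t 18.0
(149, 371) 1469 (390.8, -367.2, 104.9, 68.2, 82.4)
(187, 425) 1908 (541.1, -406.1, 105.6, 67.6, -79.9)
(275, 362) 1434 (593.5, -205.5, 106.5, 67.6, -90.0)
```

Request:
{"name": "apply_moves", "arguments": {
  "series": [
    [[-4.6,1.65,0,0,0,0,0],[-4.6,1.65,0,0,0,0,0],[-4.6,1.65,0,0,0,0,0],[-4.6,1.65,0,0,0,0,0],[-4.6,1.65,0,0,0,0,0],[-4.6,1.65,0,0,0,0,0],[-4.6,1.65,0,0,0,0,0],[-4.6,1.65,0,0,0,0,0],[-4.6,1.65,0,0,0,0,0],[-4.6,1.65,0,0,0,0,0],[-4.6,1.65,0,0,0,0,0],[-4.6,1.65,0,0,0,-6.5,0]]
  ]
}}

```text
t: 19.25
ee_pos: [587.3, -296.4, 218.6]
orientation: [-2.455, -1.955, 0.002]
ft_force: [1.4, 0.6, -2.9]
width: 65.6
```

Request:
{"name": "apply_moves", "arguments": {
  "series": [
    [[0,0,0,0,0,-6.5,0],[0,0,0,0,0,-6.5,0],[0,0,0,0,0,0,0],[0,0,0,0,0,0,0],[0,0,0,0,0,0,0]]
  ]
}}

```text
t: 19.75
ee_pos: [588.6, -294.4, 219.9]
orientation: [-2.223, -2.218, 0.001]
ft_force: [-0.4, -0.4, -2.7]
width: 65.6
```

```bash
python3 - <<'E'
from h import *
d=shot('wrist','w10.png'); p=proj(d,[[593.7,-204,44]])[0]; print(p)
m=comp(light(d,165),p,1); r=rect(d,m,44); ys,xs=np.nonzero(m);print(m.sum(),r,xs.min(),xs.max(),ys.min(),ys.max())
plan(593.7,-204,120,0)
E
```

```text
[328.43155432  99.13004725]
14272 (592.4, -205.1, 108.4, 77.4, 89.6) 273 382 20 175
shift cm [ 9.04  0.49 10.03] turn tool z -0.1 (or 179.9), q6 -28 tilt 0.05 yang -0.1 pos [ 588.8 -294.4  220.2] w 65.9 F [-0.2 -0.1 -2.3] t 19.8
```

View pics/w10.png

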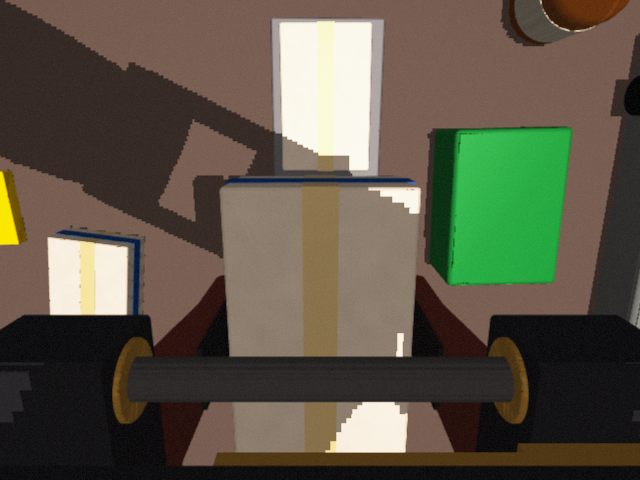

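The picture shows the base carton at cols 279–373 with its far edge at row 22, centred on the tray. The held carton is square in the fingers, with its far top edge at row 184.

```bash
python3 - <<'E'
from h import *
d=load('w10'); P=onz(d,[(326,22),(279,100),(373,100),(272,100),(383,100),(326,19.5)],44); P[3:]=onz(d,[(272,100),(383,100),(326,19.5)],8);print(P.round(1)); 
print('held',[tool(onz(d,[p],219.9+13.2)[0]).round(1) for p in((222,186),(418,186))])
E
```

```text
[[ 591.8 -152.4   44. ]
 [ 557.3 -204.5   44. ]
 [ 626.5 -204.7   44. ]
 [ 548.2 -202.1    8. ]
 [ 638.9 -202.4    8. ]
 [ 592.3 -142.4    8. ]]
held [array([ 51.1, -32.8, -12.8]), array([ 51. ,  30.3, -12.9])]
```

Request:
{"name": "apply_moves", "arguments": {
  "series": [
    [[3,0.2,0,0,0,0,0],[3,0.2,0,0,0,0,0],[3.1,0.05,0,0,0,0,0],[0,0,4,0,0,0,0],[0,0,4,0,0,0,0],[0,0,4,0,0,0,0],[0,0,2,0,0,0,0],[0,0,0,0,0,0,0],[0,0,0,0,0,0,0]]
  ]
}}

```text
t: 20.7
ee_pos: [593.8, -203.9, 81.1]
orientation: [2.222, 2.221, 0.0]
ft_force: [0.1, 0.1, -2.0]
width: 66.0
```

```bash
python3 - <<'E'
from h import *
plan(593.2,-203.5,67,0)
E
```

```text
shift cm [ 0.04 -0.06  1.41] turn tool z -0.0 (or 180.0), q6 -20 tilt 0.01 yang -0.0 pos [ 593.8 -203.9   81.1] w 66.0 F [ 0.1  0.1 -2. ] t 20.7
```

Request:
{"name": "apply_moves", "arguments": {
  "series": [
    [[0,0,0.7,0,0,0,0],[0,-0.05,0.4,0,0,0,0],[0,0,0.2,0,0,0,0],[0,0,0,0,0,0,0],[0,0,0,0,0,0,0]]
  ]
}}

```text
t: 21.2
ee_pos: [593.1, -204.1, 68.0]
orientation: [2.222, 2.221, 0.0]
ft_force: [0.6, 0.5, -2.6]
width: 65.9
```

Request:
{"name": "apply_moves", "arguments": {
  "series": [
    [[0,0,0.1,0,0,0,0],[0,0,0.1,0,0,0,0],[0,0,0,0,0,0,0],[0,0,0,0,0,0,0]]
  ]
}}

```text
t: 21.6
ee_pos: [593.2, -204.2, 66.8]
orientation: [2.221, 2.221, 0.001]
ft_force: [-2.7, 0.2, 6.4]
width: 66.2
```

Request:
{"name": "apply_moves", "arguments": {
  "series": [
    [[0,0,0,0,0,0,1],[0,0,0,0,0,0,1],[0,0,0,0,0,0,1],[0,0,0,0,0,0,1],[0,0,-2,0,0,0,1],[0,0,-4,0,0,0,1],[0,0,-4,0,0,0,1],[0,0,-3,0,0,0,1],[0,0,0,0,0,0,1]]
  ]
}}

```text
t: 22.5
ee_pos: [595.6, -205.0, 200.5]
orientation: [2.216, 2.216, 0.005]
ft_force: [-0.9, 0.4, 0.7]
width: 87.7
```

```bash
cat > sc.py <<'E'
from h import *
S=shot('scene'); s=shot('side'); 
for n,d,ps in(('sc',S,[(391,-367,36),(541,-406,36)]),('sd',s,[(391,-367,36),(541,-406,36)])):
    L=light(d,150 if n=='sc' else 200)
    for p in ps:
        q=proj(d,[p])[0]; m=comp(L,q); print(n,p,m.sum(),rect(d,m,36) if m.sum() else 0)
E
python3 sc.py; python3 -c "
from h import *; plan(541.8,-405,180,10.3)"
```

```text
sc (391, -367, 36) 1473 (390.8, -367.2, 105.0, 68.2, 82.3)
sc (541, -406, 36) 1909 (541.0, -406.2, 105.7, 67.5, -79.8)
sd (391, -367, 36) 343 (392.3, -364.6, 107.0, 66.8, 83.1)
sd (541, -406, 36) 492 (546.5, -358.7, 201.5, 87.9, 84.0)
shift cm [-20.1   -5.13   1.61] turn tool z -10.3 (or 169.7), q6 -20 tilt 0.07 yang -0.0 pos [ 593.1 -204.   196.1] w 87.7 F [-0.3  0.4 -0. ] t 22.6
```

Request:
{"name": "apply_moves", "arguments": {
  "series": [
    [[-4,-1,0,0,0,0,1],[-4,-1,0,0,0,0,1],[-4,-1,0,0,0,0,1],[-4,-1,0,0,0,0,1],[-4.1,-1.1,0,0,0,-5.1,1],[0,0,4,0,0,-5.2,1],[0,0,4,0,0,0,1],[0,0,3,0,0,0,1],[0,0,2,0,0,0,1],[0,0,0,0,0,0,1],[0,0,0,0,0,0,1]]
  ]
}}

```text
t: 23.7
ee_pos: [541.2, -404.4, 64.3]
orientation: [-2.012, -2.41, 0.0]
ft_force: [0.5, -0.9, 0.0]
width: 88.1
```

```bash
python3 -c "
from h import *; plan(541.8,-405,20,10.3)
d=shot('wrist','w11.png'); p=onz(d,[(0,0)],36)
P=[[541.8,-405,36]]; print(proj(d,P))
ex=np.array([.984,.179,0]);ey=np.array([-.179,.984,0]);c=np.array(P[0])
L=light(d,150); q=proj(d,[c+ey*30])[0]; print(q); m=comp(L,q,1); ys,xs=np.nonzero(m); print(m.sum(),xs.min(),xs.max(),ys.min(),ys.max(), [tool(w).round(1) for w in onz(d,[((xs.min()+xs.max())/2,ys.min()),(xs.min(),ys.min()),(xs.max(),ys.min())],36)])
"
```

```text
shift cm [-0.07  0.06  4.43] turn tool z -0.0 (or 180.0), q6 -48 tilt 0.15 yang 10.3 pos [ 541.2 -404.4   64.3] w 88.1 F [ 0.5 -0.9  0. ] t 23.7
[[323.6720635  289.71733475]]
[323.76217401 224.4420921 ]
122807 114 639 0 356 [array([117. ,  19.7,  29.6]), array([117.2, -79.8,  29.7]), array([116.9, 119. ,  29.6])]
```

Threshold flooded, but the coarse estimates agree, so grasp.

Request:
{"name": "apply_moves", "arguments": {
  "series": [
    [[0,0.05,2.5,0,0,0,1],[0,0,1.8,0,0,0,1],[0,0,0,0,0,0,1],[0,0,0,0,0,0,0],[0,0,0,0,0,0,0],[0,0,0,0,0,0,0],[0,0,0,0,0,0,0],[0,0,0,0,0,0,0],[0,0,0,0,0,0,0]]
  ]
}}

```text
t: 24.65
ee_pos: [542.8, -405.3, 23.7]
orientation: [2.012, 2.411, -0.0]
ft_force: [-0.6, 1.0, 6.3]
width: 65.5
```

Request:
{"name": "apply_moves", "arguments": {
  "series": [
    [[0,0,-2,0,0,0,0],[0,0,-4,0,0,0,0],[0,0,-5,0,0,0,0],[0,0,-5,0,0,0,0],[0,0,-4,0,0,5.1,0],[0,0,0,0,0,5.2,0],[0,0,0,0,0,0,0]]
  ]
}}

```text
t: 25.35
ee_pos: [542.8, -405.1, 224.3]
orientation: [2.221, 2.219, 0.001]
ft_force: [0.3, 0.9, -1.8]
width: 65.7
```

```bash
python3 -c "
from h import *; plan(593.2,-297,220,0)"
```

```text
shift cm [10.82  5.03  0.42] turn tool z -0.1 (or 179.9), q6 -38 tilt 0.15 yang -0.1 pos [ 542.8 -405.1  224.3] w 65.7 F [ 0.3  0.9 -1.8] t 25.35
```

Request:
{"name": "apply_moves", "arguments": {
  "series": [
    [[3.6,1.7,0,0,0,0,0],[3.6,1.7,0,0,0,0,0],[3.6,1.6,0,0,0,0,0],[0,0,0,0,0,0,0],[0,0,0,0,0,0,0],[0,0,0,0,0,0,0]]
  ]
}}

```text
t: 25.95
ee_pos: [591.7, -297.3, 221.6]
orientation: [-2.22, -2.221, 0.001]
ft_force: [-0.1, 0.1, -1.4]
width: 66.2
```

```bash
cat > col.py <<'E'
import sys
from h import *
fn,zt=sys.argv[1],float(sys.argv[2]); d=shot('wrist',fn+'.png'); g=d['img'].min(2).astype(int)
o=ctrl.get_obs(); q=proj(d,[[593.3,-204+20,zt]])[0].astype(int); print('q',q)
row=g[q[1]-3:q[1]+4].mean(0); col=g[:,q[0]-18:q[0]-9].mean(1)
dr=np.diff(row); dc=np.diff(col)
l=q[0]-80+np.argmax(dr[q[0]-80:q[0]-20]); r=q[0]+20+np.argmin(dr[q[0]+20:q[0]+80]); t=np.argmax(dc[:q[1]])
print('edges',l,r,t,'grad',dr[l],dr[r],dc[t]); P=onz(d,[(l+.5,q[1]),(r+.5,q[1]),(q[0],t+.5)],zt)
print('top width',P[1,0]-P[0,0],'centre x',P[:2,0].mean(),'y',P[2,1]-52)
# held carton: far top edge
k=d['img'].astype(int); c2=g[:,262:300].mean(1); print('held col rows 150-200',c2[150:200].round().astype(int).tolist())
plan(593.2,-203.5,67,0)
E
python3 col.py w12 80
```

```text
q [324  57]
edges 272 378 6 grad 43.714285714285694 -39.28571428571429 84.88888888888887
top width 68.03774873675411 centre x 593.8733350757719 y -206.25571152696986
held col rows 150-200 [84, 84, 84, 84, 84, 85, 84, 84, 84, 84, 84, 84, 85, 84, 84, 84, 84, 84, 85, 85, 81, 78, 61, 18, 7, 9, 41, 78, 77, 77, 81, 92, 100, 101, 103, 105, 105, 105, 104, 104, 104, 104, 104, 104, 104, 104, 104, 104, 104, 104]
shift cm [ 9.41  0.17 15.49] turn tool z -0.0 (or 180.0), q6 -28 tilt 0.08 yang -0.0 pos [ 591.7 -297.7  221.9] w 65.7 F [ 0.9  0.1 -1.3] t 26.0
```

View pics/w12.png

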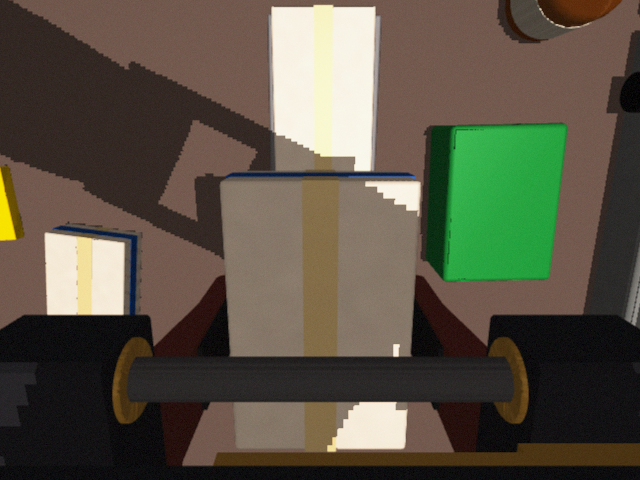

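The third carton is still in place at (90,270), and the first stacked carton is square on the base, with its top at cols 272–376. I'll place the second.

Request:
{"name": "apply_moves", "arguments": {
  "series": [
    [[3,0.15,0,0,0,0,0],[3,0,0,0,0,0,0],[3.15,0,0,0,0,0,0],[0,0,4,0,0,0,0],[0,0,4,0,0,0,0],[0,0,2.8,0,0,0,0],[0,0,0,0,0,0,0],[0,0,0,0,0,0,0],[0,0,0,0,0,0,0]]
  ]
}}

```text
t: 26.9
ee_pos: [595.1, -206.5, 116.5]
orientation: [2.221, 2.218, 0.002]
ft_force: [0.4, 0.1, -1.3]
width: 65.9
```

Request:
{"name": "apply_moves", "arguments": {
  "series": [
    [[0,-0.1,0.6,0,0,0,0],[0,0,0.4,0,0,0,0],[0,0,0.2,0,0,0,0],[0,0,0,0,0,0,0],[0,0,0,0,0,0,0]]
  ]
}}

```text
t: 27.4
ee_pos: [593.1, -205.5, 103.7]
orientation: [2.221, 2.221, 0.0]
ft_force: [-2.8, 0.1, 5.8]
width: 65.9
```

Request:
{"name": "apply_moves", "arguments": {
  "series": [
    [[0,0,0,0,0,0,1],[0,0,0,0,0,0,1],[0,0,0,0,0,0,1],[0,0,0,0,0,0,1],[0,0,-2,0,0,0,1],[0,0,-4,0,0,0,1],[0,0,-4,0,0,0,1],[0,0,0,0,0,0,1]]
  ]
}}

```text
t: 28.2
ee_pos: [596.2, -206.6, 208.5]
orientation: [2.215, 2.215, 0.006]
ft_force: [-0.7, -0.6, -0.1]
width: 87.4
```

```bash
python3 sc.py; python3 -c "
from h import *; plan(391.6,-366,200,-7.4)"
```

```text
sc (391, -367, 36) 1472 (390.8, -367.2, 105.0, 68.4, 82.3)
sc (541, -406, 36) 0 0
sd (391, -367, 36) 343 (392.3, -364.6, 107.0, 66.8, 83.1)
sd (541, -406, 36) 100 (548.1, -362.6, 73.6, 34.1, 84.4)
shift cm [-16.05 -20.18   0.33] turn tool z 7.4 (or -172.6), q6 -20 tilt 0.12 yang -0.0 pos [ 593.4 -205.6  203.6] w 87.9 F [ 0.5 -0.3 -0.5] t 28.3
```

Request:
{"name": "apply_moves", "arguments": {
  "series": [
    [[-3.2,-4,0,0,0,0,1],[-3.2,-4,0,0,0,0,1],[-3.2,-4,0,0,0,0,1],[-3.2,-4,0,0,0,0,1],[-3.2,-4.2,0,0,0,3.7,1],[0,0,4,0,0,3.7,1],[0,0,4,0,0,0,1],[0,0,4,0,0,0,1],[0,0,2,0,0,0,1],[0,0,0,0,0,0,1],[0,0,0,0,0,0,1]]
  ]
}}

```text
t: 29.4
ee_pos: [396.3, -360.0, 61.8]
orientation: [-2.359, -2.071, 0.0]
ft_force: [0.3, -0.6, -0.6]
width: 87.6
```

```bash
python3 -c "
from h import *; plan(391.6,-366,20,-7.4)"
```

```text
shift cm [-0.66 -0.38  4.18] turn tool z -0.0 (or 180.0), q6 -36 tilt 0.15 yang -7.4 pos [ 396.3 -360.    61.8] w 87.6 F [ 0.3 -0.6 -0.6] t 29.4
```

Request:
{"name": "apply_moves", "arguments": {
  "series": [
    [[-0.65,-0.4,0,0,0,0,1],[0,0,2.3,0,0,0,1],[0,0,1.7,0,0,0,1],[0,0,0,0,0,0,1],[0,0,0,0,0,0,0],[0,0,0,0,0,0,0],[0,0,0,0,0,0,0],[0,0,0,0,0,0,0],[0,0,0,0,0,0,0],[0,0,0,0,0,0,0]]
  ]
}}

```text
t: 30.4
ee_pos: [392.5, -367.0, 23.7]
orientation: [2.359, 2.073, -0.0]
ft_force: [-2.5, 0.5, 7.1]
width: 65.4
```

Request:
{"name": "apply_moves", "arguments": {
  "series": [
    [[0,0,-2,0,0,0,0],[0,0,-4,0,0,0,0],[0,0,-5,0,0,0,0],[0,0,-5,0,0,0,0],[0,0,-5,0,0,-3.7,0],[0,0,0,0,0,-3.7,0],[0,0,0,0,0,0,0],[0,0,0,0,0,0,0]]
  ]
}}

```text
t: 31.2
ee_pos: [391.6, -365.9, 232.0]
orientation: [-2.222, -2.218, 0.0]
ft_force: [0.2, -0.5, -2.2]
width: 65.5
```

```bash
python3 -c "
from h import *; plan(593.2,-307,232,0)"
```

```text
shift cm [ 5.930e+00  2.015e+01 -1.000e-02] turn tool z -0.1 (or 179.9), q6 -44 tilt 0.08 yang -0.1 pos [ 391.6 -365.9  232. ] w 65.5 F [ 0.2 -0.5 -2.2] t 31.2
```

Request:
{"name": "apply_moves", "arguments": {
  "series": [
    [[1.2,4,0,0,0,0,0],[1.2,4,0,0,0,0,0],[1.2,4,0,0,0,0,0],[1.2,4,0,0,0,0,0],[1.1,4.1,0,0,0,0,0],[0,0,0,0,0,0,0],[0,0,0,0,0,0,0],[0,0,0,0,0,0,0]]
  ]
}}

```text
t: 32.0
ee_pos: [591.6, -307.4, 231.0]
orientation: [-2.22, -2.218, 0.002]
ft_force: [1.0, 0.1, -1.2]
width: 65.9
```

```bash
python3 col.py w13 116
```

```text
q [325  31]
edges 265 379 28 grad 67.14285714285712 -63.28571428571428 5.111111111111114
top width 65.5267881517293 centre x 591.7802006832693 y -234.47706456223085
held col rows 150-200 [92, 93, 93, 93, 92, 92, 92, 91, 85, 73, 58, 52, 53, 53, 52, 50, 45, 38, 36, 42, 66, 74, 43, 7, 8, 25, 76, 77, 77, 78, 88, 98, 102, 103, 105, 106, 106, 105, 105, 104, 104, 104, 104, 104, 105, 104, 104, 104, 104, 105]
shift cm [10.41  0.18 16.47] turn tool z -0.1 (or 179.9), q6 -28 tilt 0.14 yang -0.1 pos [ 591.6 -307.7  231.6] w 66.2 F [-0.7 -0.7 -1.9] t 32.05
```

View pics/w13.png

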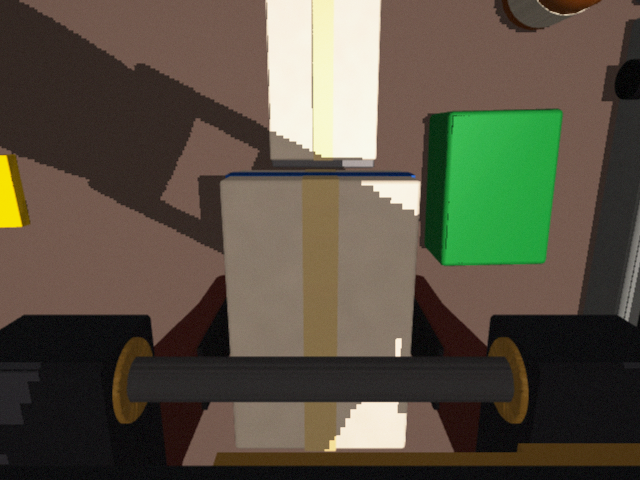

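The column is straight so far, with its top at cols 266–379. Place the last carton.

Request:
{"name": "apply_moves", "arguments": {
  "series": [
    [[3.4,0.15,0,0,0,0,0],[3.4,0,0,0,0,0,0],[3.45,0,0,0,0,0,0],[0,0,3,0,0,0,0],[0,0,3,0,0,0,0],[0,0,2,0,0,0,0],[0,0,0,0,0,0,0],[0,0,0,0,0,0,0],[0,0,0,0,0,0,0]]
  ]
}}

```text
t: 32.95
ee_pos: [595.2, -205.9, 154.2]
orientation: [2.221, 2.219, 0.001]
ft_force: [0.6, 0.6, -1.2]
width: 65.8
```

Request:
{"name": "apply_moves", "arguments": {
  "series": [
    [[0,-0.1,0.6,0,0,0,0],[0,0,0.5,0,0,0,0],[0,0,0.2,0,0,0,0],[0,0,0,0,0,0,0],[0,0,0,0,0,0,0]]
  ]
}}

```text
t: 33.45
ee_pos: [593.7, -205.1, 139.8]
orientation: [2.222, 2.221, -0.0]
ft_force: [-1.0, 1.0, 0.0]
width: 65.9
```

Request:
{"name": "apply_moves", "arguments": {
  "series": [
    [[0,0,0.05,0,0,0,0],[0,0,0,0,0,0,1],[0,0,0,0,0,0,1],[0,0,0,0,0,0,1],[0,0,0,0,0,0,1],[0,0,-2,0,0,0,1],[0,0,-4,0,0,0,1],[0,0,-4,0,0,0,1],[0,0,-4,0,0,0,1],[-4,-3,0,0,0,0,1],[-4,-3,0,0,0,0,1],[0,0,0,0,0,0,1]]
  ]
}}

```text
t: 34.65
ee_pos: [530.9, -288.6, 279.6]
orientation: [2.226, 2.216, -0.002]
ft_force: [0.1, 0.8, -0.7]
width: 88.1
```

```bash
python3 - <<'E'
from h import *
S=shot('scene','sf.png'); s=shot('side','df.png')
a=cv2.resize(S['img'][190:440,100:460],None,fx=1.6,fy=1.6); b=s['img'][140:400,120:480]
b=cv2.resize(b,(a.shape[1],int(b.shape[0]*a.shape[1]/b.shape[1])))
c=np.vstack([a,b]); c=cv2.resize(c,None,fx=600/c.shape[0],fy=600/c.shape[0]); print(c.shape); cv2.imwrite('pics/fin.png',c)
for n,d,v in(('sc',S,150),('sd',s,200)):
    m=comp(light(d,v),proj(d,[[585,-204,152]])[0]); print(n,m.sum(),rect(d,m,152))
E
```

```text
(600, 424, 3)
sc 1570 (595.3, -205.7, 106.3, 67.5, 89.6)
sd 527 (596.1, -201.4, 105.1, 66.5, 89.8)
```

View pics/fin.png

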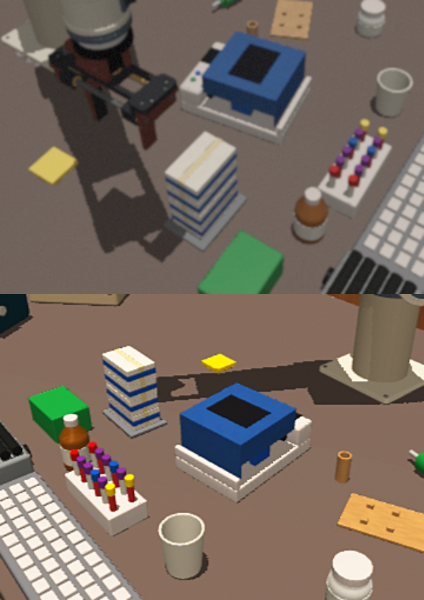

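The final views show a straight four-carton column on the tray, the cover level and closed, and the bystanders unmoved. No loose carton is left in either view. Handing in.

```bash
python3 -c "
from workcell import ctrl; print(ctrl.close_job())"
```

```text
the job is handed in; nothing more can be done
None
```

The job is done and handed in at about 35 s of the 210 s allowed; it reported no verdict.

- **Roll:** I pressed the sprung pin against the tall cheek and slid it down. The side force fell from 6 to 4 N as it snapped into its recess. I then moved the stub back into the short cheek's recess and let go. After release, the picture showed the roll level between both cheeks. I did not see inside the recesses.
- **Cover:** I pushed it over from behind and pressed it shut, with the fingertips at the height of the closed top panel and a press of about 15 N. The final pictures show it level.
- **Cartons:** There were three loose ones, and all are now on the base carton. The scene camera puts the top carton within about 2 mm of the base and 0.4° of square, and the side camera agrees to about 2 mm and 0.5°. The scene and side cameras differ by about 4 mm along y, for the base carton as well, so I put that down to calibration.
- **Failed checks:**
  - One close-up edge measurement before grasping the second carton was unusable, so I relied on the scene and side estimates.
  - The edge finder also missed the column's long-direction edge before the last placement. I used the earlier placing position there instead.
- **Everything else:** The other things on the bench looked unmoved, and I saw no carton knocked aside. I viewed 17 pictures, three over the budget of 14 and one past the slack.

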